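# Tidy the bedside crate for the night

### The arm

A 6-joint arm with a two-finger parallel gripper is mounted at the origin on the work surface. World frame = base frame: x ahead of the robot, y to its left, z up, the work surface at z = 0. Lengths are in mm, angles in rad, forces in N, time in s.
With the tool pointing down it reaches from about 350 to 850 mm from the base axis. Payload 8.1 kg.
Tool frame: the origin (TCP) lies midway between the tips of the shut fingers; the grasp point (between the pads) lies 19 mm behind it; z points along the fingers, y is the line along which they close (so a half turn about z gives the same grasp; the last joint's range is limited). The gripper opens to 85 mm and grips with 20 to 120 N. Pads are 22 mm wide; open, the fingers measure 114 mm over their backs; the gripper's body (76 mm by 85 mm) begins 54 mm behind the grasp point. The pads swing forward as they close: fully open they stand 13 mm farther back than shut.
Start: joints at [1.209, 0.13, 1.488, -0, 1.523, -0.085], TCP at [163.945, 577.172, 231.292] pointing down, gripper open.
Joint ranges: [-2.96, 2.96], [-0.89, 2.26], [0.02, 2.5], [-1.34, 4.48], [0, 2.73], [-2.66, 2.66]. Speed limits (rad/s): [2.39, 2.39, 2.79, 3.14, 3.14, 3.14].

### API

Orientations are given as a rotation vector (axis times angle).
In Python, from workcell import ctrl, imaging, ticket, nets gives the robot as it stands.
- The arm moves only by the shell command python3 -m crank 'ROWS' [FORCE]. ROWS is JSON, a list of rows, each a list of 3 entries, a list of its own where there are three numbers: the opening, from 0 (shut) to 1 (fully open), then the shift along the tool's x, y, z in m, then the turn about the tool's z in degrees. In form: [[fingers, [dx, dy, dz], spin], ...]. A call has 1 to 5 rows; each row shifts and turns the commanded pose from where the row before left it, along the tool's axes as they then stand; what a row does not reach is not made up. A row lasts 1/12 s, in which the tool goes at most 41.7 mm and 7.16 degrees, less where a joint would pass 70% of its speed; a pose out of reach is approached as far as the arm can. A call with a gripper value outside its range is refused whole. The fingers move at their own pace and stop on an object; FORCE is the grip in N (left out, the last holds). Time passes only in rows, so rows that do not move let the fingers close. It gives the time, the measured TCP pose, the force, the opening and the grip force at its end, in the units of the state.
- ctrl.observe(): the state, without advancing time (a new reading comes with each control period).
- imaging.read_camera(name): name is "scene" or "top"; returns a dict with "frame" (400x640x3 uint8, red, green, blue), "fx", "fy", "cx", "cy" (pixels), "cam_to_world" (4x4, takes a point from camera to world coordinates). Camera axes: x right, y down, z forward; pixel columns grow to the right and rows downward; lengths in mm; the calibration is good to about 2 mm. A picture is of the moment at which its call begins. There is no depth.
- ticket.job_done(): hands the job in; it is judged then, once.
Trained networks look in a picture, given as the dict that the camera call returned (one of the last four; its "shot" number tells which), for a name from the list of things; names that differ only in an ending like _2 or _b are one class to them, and where a whole thing is asked for, a point or a joint stands for the part that bears it (a point fixed in the world has none). Each returns a list of dicts, best first, with "conf" (0 to 1); they miss things now and then, are a little off and sometimes report something else, mostly with a low value. They report only what shows in the picture. A call takes as long as a camera call. They do not tell look-alikes from the thing itself.
- nets.outline_of(picture, query): "pixels" (400x640 bool, what is visible of it) and "at" ([column, row] as shares, 0 to 1, of the picture: columns of its width, rows of its height, amid what is visible of it).
- nets.mark_of(picture, query): "at" ([column, row] as shares, 0 to 1, of the picture: columns of its width, rows of its height: a listed point, or the origin of a listed thing).
The state is a dict: "time": time; "joints": joint angles; "dq": joint speeds; "joint_torque": joint torques, N m; "eef_pos": TCP position; "tool_rot": TCP orientation; "wrist_force": force on the tool from outside, world axes, zero at the start; "torque": the same for the moment, N m; "opening": finger opening in mm; "finger_force": force on a finger pad.
Only numpy, scipy, OpenCV 4.12 (cv2) and the standard library are available. Lean on these libraries where they do the work, as an engineer would, in place of code of your own. Each camera call takes 0.05 s, during which the arm holds its last target. There are 200 camera calls.

### The job

Tidy the bedside crate in this order: set the red box in the middle of the cork mat, lengthwise and square with it, then the white tray in the same way on top of the red box, then lay the nail clipper lengthwise in the middle of the tray, and last stand the blue glass jar upright in the middle of the terracotta coaster. All of it must stay stacked and let go at the end, and the toothbrush holder and the alarm clock must be left standing where they are.

Things in the scene. Friction and masses are not known exactly. Their poses are not given: they have to be found in the camera images.
- mat: Rectangular cork mat, fixed flat on the crate top: 132 long (its x) by 94 wide (its y) by 4 mm thick. Origin: centre of its underside; z up.
- coaster: Round terracotta coaster, fixed flat on the crate top: 100 mm diameter, 6 mm thick. Origin: centre of its underside; z up.
- redbox: Loose small red wooden box, its sliding lid shut (the lid does not move): 104 long (its x) by 68 wide (its y) by 36 mm high, flat top, about 160 g. Origin: centre of its underside; z up.
- tray: Loose white plastic tray, a shallow open rectangle: 96 long (its x) by 62 wide (its y) by 18 mm high outside; its inner floor, 90 by 56 mm, lies 11 mm above the underside, so the 3 mm thick rim stands 7 mm above the floor. Outer sides upright and solid; about 70 g. Origin: centre of its underside; z up.
- clipper: Loose folded steel nail clipper lying flat: 72 long (its x) by 16 wide (its y) by 16 mm high, upright sides, about 60 g. Origin: centre of its underside; z up.
- jar: Loose open cobalt-blue glass jar, standing: round, 62 mm diameter between 6 and 60 mm height, narrowing to 58 mm at the rim, 72 mm high, about 190 g. Origin: centre of its underside; z up.
- holder: Beige plastic toothbrush holder, an upright block 56 by 56 by 92 mm high with four dark holes in the top, in one of which stands a blue toothbrush reaching 150 mm above the crate top (fixed in the holder); loose, about 260 g; not to be disturbed. Origin: centre of its underside; z up.
- clock: Green alarm clock with a white round face front and back and a black bar on top, 40 (its x) by 72 (its y) by 62 mm high; loose, about 220 g; not to be disturbed. Origin: centre of its underside; z up.
There are look-alikes about, which are no part of the job. Of the things that look like the redbox, the larger one is meant. Leave any black look-alike of the tray alone.

How it is judged:
By the outcome, as a careful person would: the job done as asked, in the order asked, and still so for the second after the job is handed in, with the robot touching nothing.
It also fails if it takes over 115 s, if anything falls off the work surface, if the arm or the gripper's body presses on something with over 40 N, if the wrist force passes 120 N, or if a joint passes its speed limit or range.

## Working session

There is one attempt and no reset: what is moved stays moved. The work goes in short steps, Python scripts to look and compute and a shell command to move; the robot and the scene stay as the last step left them, time stands still between calls to the robot, and variables do not carry over. Pictures are saved under pics/ and viewed, at most 14 in all, crops included, and the job is handed in when it is done.

```bash
ls; mkdir -p pics; python3 - <<'E'
from workcell import ctrl, imaging, nets
import cv2
print(ctrl.observe())
for n in ("scene","top"):
    p=imaging.read_camera(n); cv2.imwrite(f"pics/{n}0.png",p["frame"][:,:,::-1])
    print(n,p["fx"],p["fy"],p["cx"],p["cy"],p["cam_to_world"])
    for q in "mat coaster redbox tray clipper jar holder clock".split():
        r=nets.outline_of(p,q)
        print(q,[(round(d["conf"],2),int(d["at"][0]*640),int(d["at"][1]*400),int(d["pixels"].sum())) for d in r])
E
```

```text
pics
{'time': 0.0, 'joints': array([ 1.20856938e+00,  1.31156098e-01,  1.48929431e+00, -1.38128031e-05,
        1.52303255e+00, -8.53908747e-02]), 'dq': array([ 5.43570427e-04, -4.10631556e-04,  4.06003498e-04,  4.34302886e-04,
        5.41974877e-05, -1.97615805e-03]), 'joint_torque': array([-2.71049117e-03, -5.69351470e+01, -5.00574195e+01, -1.54525992e-04,
        1.36931345e-02, -9.42724751e-05]), 'eef_pos': array([163.76427196, 576.62825148, 230.23922685]), 'tool_rot': array([-4.33408559e-01, -3.11114153e+00,  2.89966643e-03]), 'wrist_force': array([-0.23861192, -0.58739895,  0.01064198]), 'torque': array([-0.03338217, -0.0395479 ,  0.0083005 ]), 'finger_force': 0.0, 'opening': 85.53905968222296}
scene 495.8148199547348 495.8148199547348 325.44874655970335 192.8402542964057 [[ 1.17716826e-02  5.28644206e-01 -8.48761881e-01  1.61441723e+03]
 [ 9.99671291e-01  1.31120707e-02  2.20314246e-02  4.45951411e+01]
 [ 2.27758108e-02 -8.48742233e-01 -5.28316084e-01  7.05697536e+02]
 [ 0.00000000e+00  0.00000000e+00  0.00000000e+00  1.00000000e+00]]
mat []
coaster [(0.59, 196, 167, 488), (0
[... 260 characters left out ...]
5, 166, 667)]
top 435.12762972501656 435.12762972501656 325.91999695791316 196.781451325597 [[ 1.97763934e-03 -9.97603715e-01  6.91586283e-02  4.91660352e+02]
 [-9.99988764e-01 -1.67492992e-03  4.43474398e-03  7.15709069e+01]
 [-4.30828122e-03 -6.91666215e-02 -9.97595819e-01  9.69600454e+02]
 [ 0.00000000e+00  0.00000000e+00  0.00000000e+00  1.00000000e+00]]
mat [(0.66, 254, 169, 2529)]
coaster [(0.95, 485, 281, 1669), (0.55, 319, 245, 720)]
redbox [(0.74, 428, 301, 986), (0.64, 409, 237, 1657)]
tray [(0.73, 259, 168, 2482), (0.72, 357, 150, 1176), (0.64, 425, 112, 1234)]
clipper [(0.61, 168, 221, 243)]
jar [(0.74, 319, 246, 702)]
holder [(0.96, 460, 162, 1138)]
clock [(0.96, 228, 271, 819)]
```

View pics/top0.png

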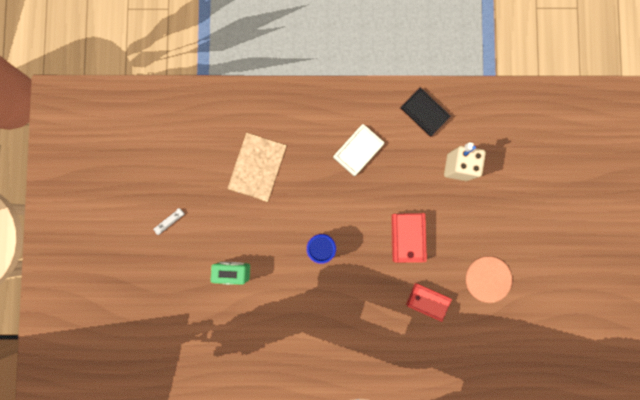

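View pics/scene0.png

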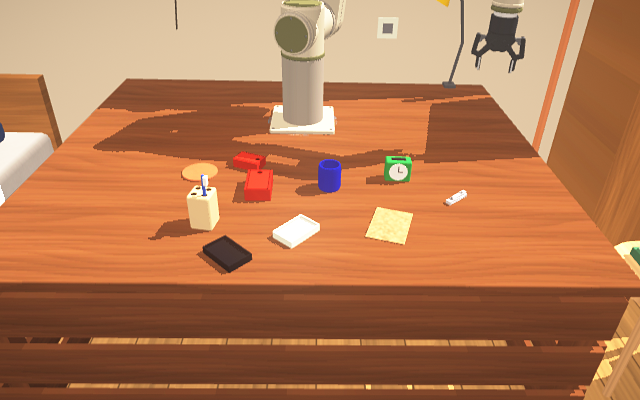

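The top view shows mat (258,168), big red box (409,238), small red look-alike (430,301), white tray (359,150), black tray (425,112), clipper (169,221), jar (321,248), coaster (489,280), holder (466,163) and clock (230,273). The scene view shows the same layout. Next I'll fit poses from the outlines.

```bash
cat > h.py <<'E'
import numpy as np, cv2
from scipy.optimize import minimize
from scipy.spatial.transform import Rotation as R
from workcell import ctrl, imaging, nets
S={"mat":(132,94,4),"coaster":(100,100,6),"redbox":(104,68,36),"tray":(96,62,18),"clipper":(72,16,16),"jar":(62,62,72),"holder":(56,56,92),"clock":(40,72,62)}
ROUND=("coaster","jar")
def proj(p,P):
    T=np.asarray(p["cam_to_world"]); c=(P-T[:3,3])@T[:3,:3]
    return np.c_[p["fx"]*c[:,0]/c[:,2]+p["cx"],p["fy"]*c[:,1]/c[:,2]+p["cy"]]
def ray(p,u,v,z):
    T=np.asarray(p["cam_to_world"]); d=T[:3,:3]@[(u-p["cx"])/p["fx"],(v-p["cy"])/p["fy"],1]
    return T[:3,3]+d*(z-T[2,3])/d[2]
def hull(p,name,x,y,a,z0):
    l,w,h=S[name]
    if name in ROUND:
        t=np.linspace(0,2*np.pi,40); xy=np.c_[np.cos(t),np.sin(t)]*l/2
    else: xy=np.array([[l,w],[l,-w],[-l,-w],[-l,w]])/2
    c,s=np.cos(a),np.sin(a); xy=xy@np.array([[c,s],[-s,c]])+[x,y]
    P=np.r_[np.c_[xy,np.full(len(xy),z0)],np.c_[xy,np.full(len(xy),z0+h)]]
    return cv2.convexHull(proj(p,P).astype(np.float32))
def fit(p,name,mask,z0=0):
    "x,y,yaw deg (x axis of thing), IoU"
    v,u=np.nonzero(mask); x,y,_=ray(p,u.mean(),v.mean(),z0+S[name][2]/2)
    o=np.array([u.min()-15,v.min()-15]); k=6
    m=mask[max(o[1],0):v.max()+15,max(o[0],0):u.max()+15]; o=np.maximum(o,0)
    m=cv2.resize(m.astype(np.uint8),None,fx=k,fy=k,interpolation=cv2.INTER_NEAREST)>0
    def cost(q):
        r=np.zeros(m.shape,np.uint8); pts=(hull(p,name,q[0],q[1],q[2]/50,z0)-o+.5)*k
        cv2.fillPoly(r,[np.round(pts).astype(np.int32)],1); r=r>0
        return 1-(r&m).sum()/(r|m).sum()
    best=None
    for a in ([0] if name in ROUND else np.arange(0,np.pi,np.pi/8)):
        s=minimize(cost,[x,y,a*50],method="Nelder-Mead",options=dict(initial_simplex=np.array([x,y,a*50])+np.array([[0,0,0],[8,0,0],[0,8,0],[0,0,9]]),xatol=.05,fatol=1e-4))
        if best is None or s.fun<best.fun: best=s
    return np.round([best.x[0],best.x[1],(np.degrees(best.x[2]/50)+90)%180-90,1-best.fun],2)
def find(p,name,near=None,z0=0):
    r=nets.outline_of(p,name)
    if near is not None: r=[d for d in r if np.hypot(d["at"][0]*640-near[0],d["at"][1]*400-near[1])<15]
    return fit(p,name,r[0]["pixels"],z0) if r else None
def plan(x,y,z,line=None):
    """target TCP; line = world yaw (deg) of closing line. Prints spin, then shift (mm) in tool axes after it."""
    s=ctrl.observe(); M=R.from_rotvec(s["tool_rot"]).as_matrix(); a=0
    if line is not None:
        cur=np.degrees(np.arctan2(M[1,1],M[0,1])); a=-((line-cur+90)%180-90)
    M2=M@R.from_euler("z",a,degrees=True).as_matrix()
    print("t %.1f pos"%s["time"],s["eef_pos"].round(1),"line",np.degrees(np.arctan2(M[1,1],M[0,1])).round(1),"j6 %.2f"%s["joints"][5],"open %.1f f %.1f"%(s["opening"],s["finger_force"]),"F",s["wrist_force"].round(1))
    print("  spin %.1f shift"%a,(M2.T@(np.array([x,y,z])-s["eef_pos"])).round(1))
E
python3 - <<'E'
from h import *
p=imaging.read_camera("top")
N=dict(mat=(258,168),coaster=(489,280),redbox=(409,238),tray=(359,150),clipper=(169,221),jar=(321,248),holder=(466,163),clock=(230,273))
for q,n in N.items(): print(q,find(p,q,n))
plan(400,-100,200,90)
E
```

```text
mat [627.43 232.83 -17.55   0.97]
coaster [ 379.45 -279.45    4.14    0.97]
redbox [ 470.95 -101.77    0.73    0.96]
tray [664.23   5.5  -41.45   0.95]
clipper [504.26 424.27 -51.32   0.83]
jar [448.41  87.35   3.53   0.95]
holder [ 628.11 -216.43   78.61    0.89]
clock [3.9503e+02 2.7969e+02 2.5000e-01 9.5000e-01]
t 1.4 pos [163.9 577.2 231.3] line 74.1 j6 -0.09 open 85.4 f 0.0 F [-0.6 -0.   0.4]
  spin -15.9 shift [-236.1 -677.2   31.3]
```

```bash
python3 - <<'E'
from h import *
plan(471,-101.8,200,90.7)
E
```

```text
t 1.4 pos [163.9 577.2 231.3] line 74.1 j6 -0.09 open 85.4 f 0.0 F [-0.6 -0.   0.4]
  spin -16.6 shift [-298.7 -682.7   31.3]
```

```bash
python3 -m crank '[[1,[0,0,0],-5.5],[1,[0,0,0],-5.5],[1,[0,0,0],-5.6],[1,[-0.007,-0.016,0],0],[1,[-0.014,-0.032,0.002],0]]' 30
python3 -m crank '[[1,[-0.014,-0.032,0.001],0],[1,[-0.014,-0.032,0.001],0],[1,[-0.014,-0.032,0.001],0],[1,[-0.014,-0.032,0.001],0],[1,[-0.014,-0.032,0.001],0]]'
python3 -m crank '[[1,[-0.014,-0.032,0.001],0],[1,[-0.014,-0.032,0.001],0],[1,[-0.014,-0.032,0.001],0],[1,[-0.014,-0.032,0.001],0],[1,[-0.014,-0.032,0.001],0]]'
python3 -m crank '[[1,[-0.014,-0.032,0.001],0],[1,[-0.014,-0.032,0.001],0],[1,[-0.014,-0.032,0.001],0],[1,[-0.014,-0.032,0.001],0],[1,[-0.014,-0.032,0.001],0]]'
python3 - <<'E'
from h import *
plan(471,-101.8,100,90.7)
E
```

```text
time: 1.77
eef_pos: [184.6, 530.9, 229.4]
tool_rot: [0.025, -3.141, -0.002]
wrist_force: [1.1, -0.4, 0.8]
opening: 85.6
finger_force: 0.0
time: 2.18
eef_pos: [257.9, 368.9, 224.3]
tool_rot: [-0.021, 3.141, 0.0]
wrist_force: [1.3, 0.6, 0.3]
opening: 85.7
finger_force: 0.0
time: 2.6
eef_pos: [330.1, 209.8, 219.5]
tool_rot: [-0.021, 3.141, 0.001]
wrist_force: [0.1, 0.0, -0.2]
opening: 85.1
finger_force: 0.0
time: 3.02
eef_pos: [402.3, 50.4, 214.6]
tool_rot: [-0.02, 3.14, 0.0]
wrist_force: [0.4, -0.3, 0.2]
opening: 85.6
finger_force: 0.0
t 3.0 pos [402.3  50.4 214.6] line 90.7 j6 -1.59 open 85.6 f 0.0 F [ 0.4 -0.3  0.2]
  spin 0.0 shift [ -66.7 -153.1  114.7]
```

```bash
python3 -m crank '[[1,[-0.014,-0.032,0.02],0],[1,[-0.014,-0.032,0.02],0],[1,[-0.014,-0.032,0.02],0],[1,[-0.014,-0.032,0.02],0],[1,[-0.011,-0.025,0.02],0]]'
python3 -m crank '[[1,[0,0,0.02],0],[1,[0,0,0.02],0],[1,[0,0,0],0],[1,[0,0,0],0]]'
python3 - <<'E'
from h import *
plan(471,-101.8,3,90.7)
p=imaging.read_camera("scene"); cv2.imwrite("pics/a.png",cv2.resize(p["frame"][110:230,170:370,::-1],None,fx=3,fy=3))
E
```

```text
time: 3.43
eef_pos: [471.5, -102.6, 113.7]
tool_rot: [-0.019, 3.14, -0.001]
wrist_force: [-0.1, -0.4, 0.6]
opening: 85.5
finger_force: 0.0
time: 3.77
eef_pos: [469.5, -99.6, 73.4]
tool_rot: [0.02, -3.139, -0.002]
wrist_force: [0.3, -0.2, -0.2]
opening: 85.3
finger_force: 0.0
t 3.8 pos [469.5 -99.6  73.4] line 90.7 j6 -1.90 open 85.3 f 0.0 F [ 0.3 -0.2 -0.2]
  spin 0.0 shift [-1.6 -2.3 70.4]
```

View pics/a.png

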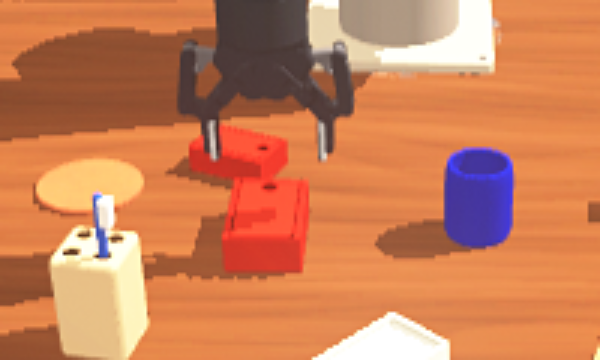

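The fingers straddle the big red box (crop 265,225), clear of the small one. Descending.

```bash
python3 -m crank '[[1,[-0.001,-0.002,0.02],0],[1,[0,0,0.02],0],[1,[0,0,0.015],0],[1,[0,0,0.015],0],[1,[0,0,0],0]]'
python3 -m crank '[[1,[0,0,0],0],[0.5,[0,0,0],0],[0.5,[0,0,0],0],[0.5,[0,0,0],0],[0.5,[0,0,0],0]]' 30
python3 -m crank '[[0.5,[0,0,0],0],[0.5,[0,0,0],0],[0.5,[0,0,0],0]]'
```

```text
time: 4.23
eef_pos: [471.0, -101.2, 3.5]
tool_rot: [0.022, -3.14, -0.001]
wrist_force: [-0.1, 0.3, -0.1]
opening: 85.2
finger_force: 0.0
time: 4.65
eef_pos: [473.6, -102.4, 6.6]
tool_rot: [-0.021, 3.138, -0.002]
wrist_force: [-1.5, 0.2, 6.8]
opening: 67.1
finger_force: 34.3
time: 4.9
eef_pos: [473.5, -102.4, 6.6]
tool_rot: [-0.021, 3.138, -0.002]
wrist_force: [-0.3, 0.5, 6.5]
opening: 67.8
finger_force: 34.3
```

```bash
python3 -m crank '[[0.5,[0,0,-0.01],0],[0.5,[0,0,-0.02],0],[0.5,[0,0,-0.03],0],[0.5,[0,0,-0.03],6],[0.5,[0,0,-0.03],6]]' 40
python3 -m crank '[[0.5,[0,0,0],6.2],[0.5,[0,0,0],0],[0.5,[0,0,0],0]]'
python3 - <<'E'
from h import *
plan(627.4+2,232.8,110,72.45)
E
```

```text
time: 5.32
eef_pos: [471.5, -101.7, 126.6]
tool_rot: [0.315, 3.125, 0.0]
wrist_force: [0.7, 1.2, -2.3]
opening: 67.3
finger_force: 47.6
time: 5.57
eef_pos: [471.8, -101.9, 125.1]
tool_rot: [0.471, 3.105, -0.0]
wrist_force: [-0.4, -0.4, -2.1]
opening: 67.1
finger_force: 47.7
t 5.6 pos [ 471.8 -101.9  125.1] line 72.7 j6 -1.59 open 67.1 f 47.7 F [-0.4 -0.4 -2.1]
  spin 0.3 shift [-49.3 366.6  15.1]
```

```bash
python3 -m crank '[[0.5,[-0.002,0.015,0],0.3],[0.5,[-0.004,0.03,0],0],[0.5,[-0.004,0.03,0],0],[0.5,[-0.004,0.03,0],0],[0.5,[-0.004,0.03,0],0]]' 40
python3 -m crank '[[0.5,[-0.004,0.03,0],0],[0.5,[-0.004,0.03,0],0],[0.5,[-0.004,0.03,0],0],[0.5,[-0.004,0.03,0],0],[0.5,[-0.004,0.03,0],0]]'
python3 -m crank '[[0.5,[-0.004,0.03,0.01],0],[0.5,[-0.004,0.03,0.01],0],[0.5,[-0.001,0.015,0.01],0],[0.5,[0,0,0],0],[0.5,[0,0,0],0]]'
python3 - <<'E'
from h import *
plan(627.4,232.8,60,72.45)
E
```

```text
time: 5.98
eef_pos: [529.1, 22.5, 122.7]
tool_rot: [-0.479, -3.102, 0.0]
wrist_force: [0.7, -0.4, -1.4]
opening: 67.3
finger_force: 47.6
time: 6.4
eef_pos: [593.8, 159.2, 122.3]
tool_rot: [-0.478, -3.102, 0.002]
wrist_force: [-0.1, -0.0, -0.6]
opening: 67.0
finger_force: 47.6
time: 6.82
eef_pos: [624.2, 226.9, 91.2]
tool_rot: [-0.477, -3.1, 0.004]
wrist_force: [0.9, -0.6, -1.0]
opening: 67.0
finger_force: 47.6
t 6.8 pos [624.2 226.9  91.2] line 72.5 j6 -0.99 open 67.0 f 47.6 F [ 0.9 -0.6 -1. ]
  spin 0.1 shift [-1.4  6.7 31.2]
```

```bash
python3 -m crank '[[0.5,[-0.001,0.0065,0.015],0],[0.5,[0,0,0.025],0],[0.5,[0,0,0.02],0],[0.5,[0,0,0.01],0],[0.5,[0,0,0],0]]'
python3 - <<'E'
from h import *
plan(627.4,232.8,11,72.45)
E
```

```text
time: 7.23
eef_pos: [626.3, 230.8, 20.7]
tool_rot: [-0.483, -3.098, 0.005]
wrist_force: [-0.7, -0.5, -2.2]
opening: 67.2
finger_force: 47.6
t 7.2 pos [626.3 230.8  20.7] line 72.3 j6 -0.98 open 67.2 f 47.6 F [-0.7 -0.5 -2.2]
  spin -0.2 shift [-0.5  2.3  9.6]
```

```bash
python3 -m crank '[[0.5,[0,0.002,0.004],0],[0.5,[0,0,0.003],0],[0.5,[0,0,0.002],0],[0.5,[0,0,0],0],[0.5,[0,0,0],0]]'
python3 -m crank '[[0.5,[0,0,0.001],0],[0.5,[0,0,0.001],0],[0.5,[0,0,0],0]]'
```

```text
time: 7.65
eef_pos: [630.3, 234.5, 16.1]
tool_rot: [0.485, 3.103, 0.001]
wrist_force: [0.2, -0.1, -1.5]
opening: 67.1
finger_force: 47.6
time: 7.9
eef_pos: [629.8, 234.4, 13.3]
tool_rot: [0.485, 3.104, 0.0]
wrist_force: [-0.4, 0.4, -0.6]
opening: 66.8
finger_force: 47.6
```

```bash
python3 -m crank '[[0.5,[0.0015,-0.0022,0.002],0],[0.5,[0,0,0.001],0],[0.5,[0,0,0],0],[0.5,[0,0,0],0]]'
python3 -c "
from h import *
plan(627.4,232.8,10,72.45)"
```

```text
time: 8.23
eef_pos: [627.7, 232.7, 10.8]
tool_rot: [0.485, 3.104, -0.0]
wrist_force: [-2.5, 0.2, 4.2]
opening: 67.0
finger_force: 48.2
t 8.2 pos [627.7 232.7  10.8] line 72.2 j6 -0.98 open 67.0 f 48.2 F [-2.5  0.2  4.2]
  spin -0.2 shift [ 0.3 -0.   0.8]
```

```bash
python3 -m crank '[[0.8,[0,0,0],0],[1,[0,0,0],0],[1,[0,0,0],0],[1,[0,0,-0.02],0],[1,[0,0,-0.03],0]]'
python3 -m crank '[[1,[0,0,-0.03],6],[1,[0,-0.03,-0.03],6],[1,[0,-0.035,-0.02],6],[1,[0,-0.035,0],6],[1,[0,-0.035,0],0]]'
python3 -m crank '[[1,[0,-0.035,0],0],[1,[0,-0.035,0],0],[1,[0,-0.02,0],0],[1,[0,0,0],0],[1,[0,0,0],0]]'
python3 - <<'E'
from h import *
p=imaging.read_camera("top"); cv2.imwrite("pics/b.png",p["frame"][60:320,100:560,::-1])
for q,n in dict(redbox=(258,168),tray=(359,150)).items(): print(q,find(p,q,None if q=="redbox" else n,4 if q=="redbox" else 0))
print([ (d["conf"],d["at"][0]*640,d["at"][1]*400) for d in nets.outline_of(p,"redbox")])
plan(664.2,5.5,120,48.5)
E
```

```text
time: 8.65
eef_pos: [624.4, 231.8, 56.1]
tool_rot: [-0.484, -3.097, 0.005]
wrist_force: [-0.6, 0.8, 0.1]
opening: 85.5
finger_force: 0.0
time: 9.07
eef_pos: [555.8, 119.8, 142.1]
tool_rot: [1.128, 2.927, 0.003]
wrist_force: [-0.2, -1.2, 0.3]
opening: 85.5
finger_force: 0.0
time: 9.48
eef_pos: [494.6, 53.2, 140.0]
tool_rot: [1.122, 2.934, 0.001]
wrist_force: [0.1, 0.2, -0.3]
opening: 84.9
finger_force: 0.0
redbox [ 332.91 -126.67   65.5     0.5 ]
tray [663.46   5.57 -41.86   0.95]
[(0.94, 431.104, 303.52000000000004), (0.61, 252.288, 163.79999999999998)]
t 9.7 pos [495.4  54.5 139.9] line 48.3 j6 -0.84 open 84.9 f 0.0 F [ 0.1 -0.   0.4]
  spin -0.2 shift [-158.9   75.1   20. ]
```

View pics/b.png

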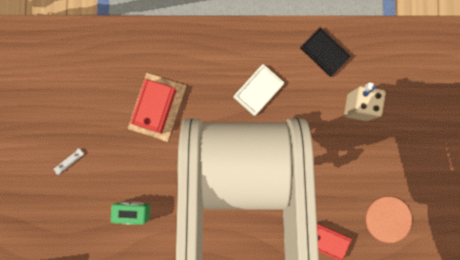

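Red box lies lengthwise on the mat (crop 153,105), unoccluded. I'll measure its pose while moving on to the tray.

```bash

python3 - <<'E'
from h import *
p=imaging.read_camera("top"); print(find(p,"redbox",(252,164),4))
hsv=cv2.cvtColor(p["frame"],cv2.COLOR_RGB2HSV); m=((hsv[...,0]<6)|(hsv[...,0]>174))&(hsv[...,1]>150)&(hsv[...,2]>90); m[:, 300:]=0; m[:, :210]=0; m[:120]=0; m[215:]=0
m=cv2.morphologyEx(m.astype(np.uint8),cv2.MORPH_CLOSE,np.ones((7,7)))>0
print(m.sum(),fit(p,"redbox",m,4))
s=imaging.read_camera("scene")
r=nets.outline_of(s,"redbox"); print([(round(d["conf"],2),int(d["at"][0]*640),int(d["at"][1]*400)) for d in r]); print(find(s,"redbox",(390,222),4))
E
```

```text
[625.18 236.02 -18.16   0.96]
1529 [625.18 235.1  -18.31   0.92]
[(0.61, 248, 160), (0.56, 390, 219)]
[623.3  233.12 -17.62   0.96]
```

```bash
python3 -m crank '[[1,[-0.014,0.007,0.005],-0.2],[1,[-0.028,0.013,0.005],0],[1,[-0.028,0.013,0.01],0],[1,[-0.028,0.013,0.01],0],[1,[-0.028,0.013,0.01],0]]'
python3 -m crank '[[1,[-0.028,0.013,0.01],0],[1,[-0.005,0.003,0.01],0],[1,[0,0,0.01],0],[1,[0,0,0],0],[1,[0,0,0],0]]'
python3 - <<'E'
from h import *
plan(664,5.5,1,48.4)
E
```

```text
time: 10.35
eef_pos: [629.6, 14.1, 99.1]
tool_rot: [1.114, 2.937, 0.0]
wrist_force: [0.4, -0.4, 0.3]
opening: 85.2
finger_force: 0.0
time: 10.77
eef_pos: [661.6, 5.0, 68.5]
tool_rot: [-1.113, -2.935, 0.001]
wrist_force: [0.4, 0.9, -0.1]
opening: 85.1
finger_force: 0.0
t 10.8 pos [661.6   5.   68.5] line 48.5 j6 -0.92 open 85.1 f 0.0 F [ 0.4  0.9 -0.1]
  spin 0.1 shift [-1.6  2.  67.5]
```

```bash
python3 -m crank '[[1,[-0.001,0.002,0.02],0],[1,[0,0,0.02],0],[1,[0,0,0.015],0],[1,[0,0,0.01],0],[1,[0,0,0],0]]'
python3 -m crank '[[1,[0,0,0],0],[1,[0,0,0],0]]'
python3 - <<'E'
from h import *
plan(664,5.5,1,48.4)
E
```

```text
time: 11.18
eef_pos: [663.1, 5.7, 2.3]
tool_rot: [-1.113, -2.934, 0.002]
wrist_force: [0.8, 0.6, -0.5]
opening: 85.5
finger_force: 0.0
time: 11.35
eef_pos: [666.3, 5.2, 6.1]
tool_rot: [1.114, 2.936, 0.001]
wrist_force: [-0.3, -0.1, 0.8]
opening: 85.4
finger_force: 0.0
t 11.3 pos [666.3   5.2   6.1] line 48.4 j6 -0.91 open 85.4 f 0.0 F [-0.3 -0.1  0.8]
  spin 0.0 shift [ 1.9 -1.3  5.1]
```

```bash
python3 -m crank '[[1,[0.002,-0.001,0.004],0],[1,[0,0,0],0],[1,[0,0,0],0],[0.5,[0,0,0],0],[0.5,[0,0,0],0]]' 25
python3 -m crank '[[0.5,[0,0,0],0],[0.5,[0,0,0],0],[0.5,[0,0,0],0]]'
python3 -m crank '[[0.5,[0,0,-0.01],0],[0.5,[0,0,-0.02],0],[0.5,[0,0,-0.02],0],[0.5,[0,0,0],0],[0.5,[0,0,0],0]]' 30
python3 - <<'E'
from h import *
p=imaging.read_camera("scene"); cv2.imwrite("pics/c.png",cv2.resize(p["frame"][140:280,200:430,::-1],None,fx=3,fy=3))
plan(625,235,130,71.8)
E
```

```text
time: 11.77
eef_pos: [663.6, 5.7, 1.0]
tool_rot: [1.115, 2.937, 0.0]
wrist_force: [-0.8, 0.3, -0.0]
opening: 64.0
finger_force: 0.0
time: 12.02
eef_pos: [663.7, 5.7, 1.2]
tool_rot: [1.114, 2.937, 0.0]
wrist_force: [-1.0, -0.6, 3.6]
opening: 61.7
finger_force: 28.2
time: 12.43
eef_pos: [664.8, 5.7, 52.9]
tool_rot: [1.113, 2.934, 0.002]
wrist_force: [-0.5, -0.9, -1.0]
opening: 61.4
finger_force: 34.0
t 12.5 pos [663.6   5.8  51.2] line 48.4 j6 -0.91 open 61.2 f 34.0 F [-0.1 -0.4 -0.4]
  spin -23.4 shift [108.2 205.7 -78.9]
```

View pics/c.png

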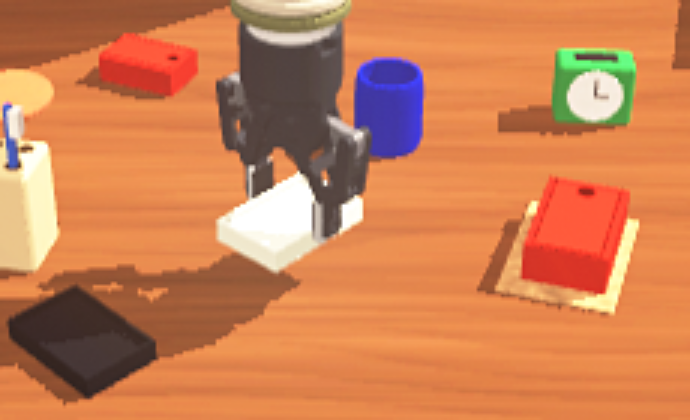

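The tray is held level at crop (290,215), and the red box is centred on the mat at crop (575,240).

```bash
python3 -m crank '[[0.5,[0,0,-0.02],-5.85],[0.5,[0,0,-0.02],-5.85],[0.5,[0,0,-0.02],-5.85],[0.5,[0,0,-0.018],-5.85],[0.5,[0.013,0.0245,0],0]]'
python3 -m crank '[[0.5,[0.013,0.0245,0],0],[0.5,[0.013,0.0245,0],0],[0.5,[0.013,0.0245,0],0],[0.5,[0.013,0.0245,0],0],[0.5,[0.013,0.0245,0],0]]'
python3 -m crank '[[0.5,[0.013,0.0245,0.02],0],[0.5,[0.013,0.0245,0.02],0],[0.5,[0.004,0.01,0.02],0],[0.5,[0,0,0],0],[0.5,[0,0,0],0]]'
python3 - <<'E'
from h import *
plan(625,235,41,71.8)
E
```

```text
time: 12.9
eef_pos: [661.0, 29.0, 132.1]
tool_rot: [0.489, 3.098, -0.002]
wrist_force: [1.5, 0.7, 0.7]
opening: 61.4
finger_force: 34.0
time: 13.32
eef_pos: [633.5, 170.8, 126.7]
tool_rot: [-0.496, -3.099, 0.002]
wrist_force: [0.1, -0.2, -0.6]
opening: 61.1
finger_force: 34.0
time: 13.73
eef_pos: [622.4, 235.0, 65.4]
tool_rot: [-0.492, -3.097, 0.005]
wrist_force: [0.1, -0.5, 0.5]
opening: 60.7
finger_force: 34.0
t 13.7 pos [622.4 235.   65.4] line 71.9 j6 -0.97 open 60.7 f 34.0 F [ 0.1 -0.5  0.5]
  spin 0.1 shift [-2.6  0.9 24.4]
```

```bash
python3 -m crank '[[0.5,[0,0,0.01],0],[0.5,[0,0,0.005],0],[0.5,[0,0,0],0],[0.5,[0,0,0],0],[0.5,[0,0,0],0]]'
python3 - <<'E'
from h import *
plan(625,235,41,71.8)
E
```

```text
time: 14.15
eef_pos: [625.6, 234.6, 54.4]
tool_rot: [0.497, 3.101, 0.001]
wrist_force: [0.1, -0.3, -0.1]
opening: 61.2
finger_force: 34.0
t 14.2 pos [625.6 234.6  54.4] line 71.8 j6 -0.97 open 61.2 f 34.0 F [ 0.1 -0.3 -0.1]
  spin -0.0 shift [ 0.7  0.2 13.4]
```

```bash
python3 -m crank '[[0.5,[0,0,0.006],0],[0.5,[0,0,0.004],0],[0.5,[0,0,0.001],0],[0.5,[0,0,0],0],[0.5,[0,0,0],0]]'
python3 -m crank '[[0.5,[0,0,0.0015],0],[0.5,[0,0,0],0],[0.5,[0,0,0],0]]'
```

```text
time: 14.57
eef_pos: [624.7, 235.2, 42.5]
tool_rot: [-0.496, -3.102, 0.0]
wrist_force: [0.7, -0.2, -0.3]
opening: 61.1
finger_force: 34.0
time: 14.82
eef_pos: [625.0, 235.3, 41.3]
tool_rot: [0.496, 3.102, 0.0]
wrist_force: [-0.0, -0.2, -0.7]
opening: 61.2
finger_force: 34.0
```

```bash
python3 -m crank '[[0.5,[0,0,0.001],0],[0.5,[0,0,0],0],[0.5,[0,0,0],0]]'
python3 -m crank '[[0.5,[0,0,0.001],0],[0.5,[0,0,0],0],[0.5,[0,0,0],0]]'
```

```text
time: 15.07
eef_pos: [625.1, 235.3, 41.2]
tool_rot: [0.496, 3.102, 0.0]
wrist_force: [-2.8, -0.3, 5.8]
opening: 61.0
finger_force: 34.6
time: 15.32
eef_pos: [625.2, 235.3, 41.2]
tool_rot: [0.495, 3.102, 0.0]
wrist_force: [-7.1, -1.6, 12.0]
opening: 61.4
finger_force: 35.4
```

```bash
python3 -m crank '[[0.5,[0,0,-0.002],0],[0.9,[0,0,0],0],[1,[0,0,0],0],[1,[0,0,0],0],[1,[0,0,-0.02],0]]'
python3 -m crank '[[1,[0,0,-0.03],0],[1,[0,0,-0.03],6.6],[1,[0.02,0.01,-0.02],6.6],[1,[0.03,0.015,0],6.6],[1,[0.03,0.015,0],6.6]]'
python3 -m crank '[[1,[0.03,0.015,0],6.6],[1,[0.03,0.015,0],0],[1,[0,0,0],0],[1,[0,0,0],0]]'
python3 - <<'E'
from h import *
p=imaging.read_camera("top"); cv2.imwrite("pics/d.png",p["frame"][60:320,100:560,::-1])
for q in ("tray","redbox","clipper"):
  for d in nets.outline_of(p,q):
    u,v=d["at"][0]*640,d["at"][1]*400
    if u<300: print(q,round(d["conf"],2),int(u),int(v),fit(p,q,d["pixels"],{"tray":40,"redbox":4}.get(q,0)))
plan(504.3,424.3,100,38.7)
E
```

```text
time: 15.73
eef_pos: [621.6, 234.2, 56.3]
tool_rot: [-0.495, -3.095, 0.005]
wrist_force: [-0.5, -0.4, -0.7]
opening: 85.6
finger_force: 0.0
time: 16.15
eef_pos: [579.8, 311.7, 143.9]
tool_rot: [1.202, 2.899, 0.005]
wrist_force: [-0.0, 0.3, -0.7]
opening: 85.6
finger_force: 0.0
time: 16.48
eef_pos: [559.8, 377.6, 140.8]
tool_rot: [-1.351, -2.836, 0.0]
wrist_force: [0.2, 0.2, -0.4]
opening: 85.0
finger_force: 0.0
tray 0.97 249 161 [627.9  237.26 -17.72   0.95]
redbox 0.52 264 180 [ 6.2270e+02  2.3481e+02 -1.9270e+01  2.0000e-01]
t 16.7 pos [561.2 374.6 141. ] line 38.8 j6 -0.16 open 85.3 f 0.0 F [-0.6 -0.2  0.4]
  spin 0.1 shift [ 74.4 -13.3  41. ]
```

View pics/d.png

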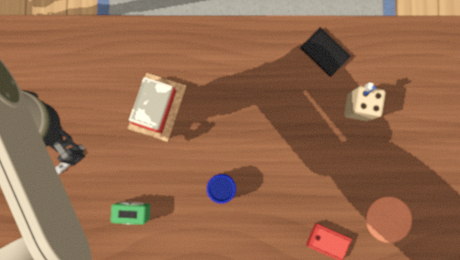

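Tray sits squarely on the box (crop 152,105). Cross-check the clipper from the scene camera.

```bash
python3 - <<'E'
from h import *
s=imaging.read_camera("scene")
print("tray",find(s,"tray",(392,212),40)); print([(round(d["conf"],2),int(d["at"][0]*640),int(d["at"][1]*400),d["pixels"].sum(),fit(s,"clipper",d["pixels"])) for d in nets.outline_of(s,"clipper")])
p=imaging.read_camera("top"); f=s["frame"][160:230,410:500,::-1]
def dr(p,q,*a): 
    im=p["frame"].copy(); return im
cv2.imwrite("pics/e.png",cv2.resize(f,None,fx=6,fy=6))
E
```

```text
tray [625.74 234.09 -17.76   0.96]
[(0.5, 457, 195, np.int64(149), array([505.21, 421.06, -47.12,   0.8 ]))]
```

View pics/e.png

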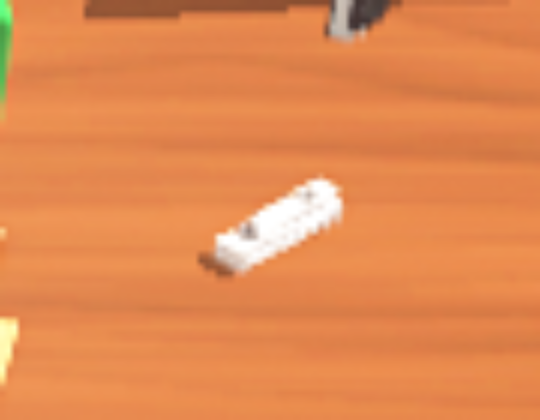

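Clipper spans crop (218,250) to (340,195). I'll refine it by a low-saturation colour mask from the stored pictures.

```bash
python3 - <<'E'
from h import *
for n,(u0,v0,u1,v1) in (("top",(145,198,195,245)),("scene",(438,180,475,212))):
    p=imaging.read_camera(n); p["frame"]=cv2.imread(f"pics/{n}0.png")[:,:,::-1].copy()
    hsv=cv2.cvtColor(p["frame"],cv2.COLOR_RGB2HSV); m=np.zeros((400,640),bool)
    m[v0:v1,u0:u1]=(hsv[...,1]<95)[v0:v1,u0:u1]
    m=cv2.morphologyEx(m.astype(np.uint8),cv2.MORPH_CLOSE,np.ones((3,3)))>0
    print(n,m.sum(),fit(p,"clipper",m))
plan(504.5,423.5,60,39.5)
E
```

```text
top 315 [504.16 423.95 -50.95   0.93]
scene 165 [506.16 420.8  -47.61   0.86]
t 17.0 pos [561.1 375.3 141.3] line 38.8 j6 -0.16 open 85.5 f 0.0 F [ 0.2  0.8 -1.1]
  spin -0.7 shift [ 73.2 -13.   81.3]
```

```bash
python3 -m crank '[[0.6,[0.025,-0.005,0.02],-0.7],[0.6,[0.025,-0.005,0.02],0],[0.6,[0.023,-0.003,0.02],0],[0.6,[0,0,0.02],0],[0.6,[0,0,0.01],0]]' 30
python3 -m crank '[[0.6,[0,0,0.01],0],[0.6,[0,0,0],0],[0.6,[0,0,0],0],[0.6,[0,0,0],0]]'
python3 - <<'E'
from h import *
plan(505,423,7,39.5)
E
```

```text
time: 17.4
eef_pos: [502.1, 423.9, 48.2]
tool_rot: [-1.336, -2.841, 0.005]
wrist_force: [-0.6, -1.2, -0.9]
opening: 51.3
finger_force: 0.0
time: 17.73
eef_pos: [505.9, 424.2, 42.7]
tool_rot: [1.34, 2.84, 0.003]
wrist_force: [0.5, -0.3, 0.2]
opening: 51.4
finger_force: 0.0
t 17.7 pos [505.9 424.2  42.7] line 39.5 j6 -0.07 open 51.4 f 0.0 F [ 0.5 -0.3  0.2]
  spin -0.0 shift [-0.3 -1.5 35.7]
```

```bash
python3 -m crank '[[0.6,[0,-0.0015,0.015],0],[0.6,[0,0,0.013],0],[0.6,[0,0,0.007],0],[0.6,[0,0,0],0],[0.6,[0,0,0],0]]'
python3 -m crank '[[0.6,[0,0,0],0],[0.1,[0,0,0],0],[0.1,[0,0,0],0],[0.1,[0,0,0],0],[0.1,[0,0,0],0]]'
python3 -m crank '[[0.1,[0,0,0],0],[0.1,[0,0,0],0],[0.1,[0,0,0],0]]'
```

```text
time: 18.15
eef_pos: [502.9, 422.7, 5.7]
tool_rot: [-1.339, -2.841, 0.002]
wrist_force: [0.0, 0.2, -0.3]
opening: 51.5
finger_force: 0.0
time: 18.57
eef_pos: [503.8, 423.5, 7.0]
tool_rot: [1.339, 2.841, 0.002]
wrist_force: [-0.8, -0.1, 1.6]
opening: 14.8
finger_force: 31.3
time: 18.82
eef_pos: [503.8, 423.5, 7.0]
tool_rot: [1.339, 2.841, 0.002]
wrist_force: [-0.9, -0.0, 5.6]
opening: 14.8
finger_force: 31.5
```

```bash
python3 -m crank '[[0.1,[0,0,-0.01],0],[0.1,[0,0,-0.03],0],[0.1,[0,0,-0.03],-6.5],[0.1,[0,0,-0.03],-6.5],[0.1,[0,0,-0.02],-6.5]]'
python3 -m crank '[[0.1,[0,0,0],-6.5],[0.1,[0,0,0],-6.5],[0.1,[0,0,0],0],[0.1,[0,0,0],0]]'
python3 - <<'E'
from h import *
plan(626.5,235.5,90,72.3)
E
```

```text
time: 19.23
eef_pos: [504.0, 423.7, 129.9]
tool_rot: [0.83, 3.028, 0.003]
wrist_force: [1.5, 0.3, 0.9]
opening: 15.2
finger_force: 30.9
time: 19.57
eef_pos: [503.0, 422.9, 126.1]
tool_rot: [-0.496, -3.102, 0.001]
wrist_force: [-0.9, -0.6, -1.0]
opening: 15.1
finger_force: 30.8
t 19.6 pos [503.  422.9 126.1] line 71.8 j6 -0.63 open 15.1 f 30.8 F [-0.9 -0.6 -1. ]
  spin -0.5 shift [-174.7 -141.    36.1]
```

```bash
python3 -m crank '[[0.1,[-0.012,-0.01,0],-0.5],[0.1,[-0.025,-0.02,0],0],[0.1,[-0.025,-0.02,0],0],[0.1,[-0.025,-0.02,0],0],[0.1,[-0.025,-0.02,0],0]]'
python3 -m crank '[[0.1,[-0.025,-0.02,0],0],[0.1,[-0.025,-0.02,0.015],0],[0.1,[-0.013,-0.011,0.02],0],[0.1,[0,0,0],0],[0.1,[0,0,0],0]]'
python3 -m crank '[[0.1,[0,0,0],0],[0.1,[0,0,0],0]]'
python3 - <<'E'
from h import *
plan(626.5,235.5,60,72.3)
p=imaging.read_camera("scene"); cv2.imwrite("pics/f.png",cv2.resize(p["frame"][150:260,320:480,::-1],None,fx=4,fy=4))
E
```

```text
time: 19.98
eef_pos: [583.1, 302.3, 125.6]
tool_rot: [-0.483, -3.103, 0.001]
wrist_force: [0.6, 1.2, -0.4]
opening: 14.9
finger_force: 30.8
time: 20.4
eef_pos: [626.4, 234.6, 88.7]
tool_rot: [-0.484, -3.099, 0.003]
wrist_force: [0.1, 1.0, -0.3]
opening: 15.1
finger_force: 30.8
time: 20.57
eef_pos: [627.8, 237.4, 92.3]
tool_rot: [0.477, 3.104, 0.001]
wrist_force: [-0.0, 0.1, -0.6]
opening: 15.1
finger_force: 30.8
t 20.6 pos [627.8 237.4  92.3] line 72.5 j6 -0.98 open 15.1 f 30.8 F [-0.   0.1 -0.6]
  spin 0.2 shift [ 0.6 -2.3 32.3]
```

View pics/f.png

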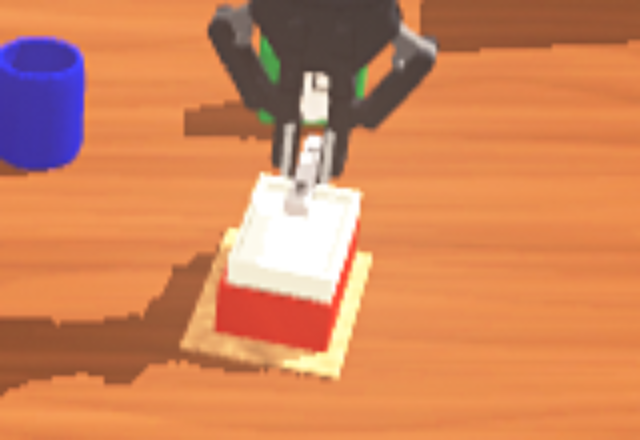

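The clipper hangs level between the fingers (crop 305,175), aligned with the tray. Lowering it.

```bash
python3 -m crank '[[0.1,[0.0005,-0.002,0.012],0],[0.1,[0,0,0.01],0],[0.1,[0,0,0.006],0],[0.1,[0,0,0],0],[0.1,[0,0,0],0]]'
python3 -m crank '[[0.1,[0,0,0],0],[0.1,[0,0,0.002],0],[0.1,[0,0,0],0],[0.1,[0,0,0],0]]'
```

```text
time: 21.03
eef_pos: [625.8, 234.2, 61.9]
tool_rot: [-0.476, -3.103, 0.002]
wrist_force: [0.8, 0.2, -0.2]
opening: 15.2
finger_force: 30.8
time: 21.37
eef_pos: [626.9, 234.3, 61.5]
tool_rot: [0.477, 3.105, 0.0]
wrist_force: [-0.7, 1.5, -0.4]
opening: 15.1
finger_force: 30.8
```

```bash
python3 -m crank '[[0.1,[0,0.001,0.0015],0],[0.1,[0,0,0.001],0],[0.1,[0,0,0],0],[0.1,[0,0,0],0]]'
python3 -m crank '[[0.1,[0,0,0.001],0],[0.1,[0,0,0],0],[0.1,[0,0,0],0]]'
```

```text
time: 21.7
eef_pos: [626.9, 235.2, 58.6]
tool_rot: [-0.477, -3.105, 0.0]
wrist_force: [-0.7, -0.3, -0.5]
opening: 15.0
finger_force: 30.8
time: 21.95
eef_pos: [627.2, 235.3, 58.1]
tool_rot: [0.477, 3.105, 0.0]
wrist_force: [-1.7, -1.1, 2.1]
opening: 14.7
finger_force: 31.1
```

```bash
python3 -m crank '[[0.27,[0,0,-0.001],0],[0.27,[0,0,0],0],[0.27,[0,0,-0.005],0],[0.27,[0,0,-0.02],0],[0.27,[0,0,-0.03],0]]'
python3 -m crank '[[0.6,[0,0,-0.03],0],[1,[0.02,-0.01,-0.02],0],[1,[0.03,-0.025,0],0],[1,[0.03,-0.025,0],0],[1,[0.03,-0.025,0],0]]'
python3 -m crank '[[1,[0.03,-0.02,0],0],[1,[0.01,-0.01,0],0],[1,[0,0,0],0],[1,[0,0,0],0],[1,[0,0,0],0]]'
python3 - <<'E'
from h import *
p=imaging.read_camera("top"); s=imaging.read_camera("scene")
cv2.imwrite("pics/g.png",np.hstack([cv2.resize(p["frame"][120:220,190:310,::-1],None,fx=3.3,fy=3.3),cv2.resize(s["frame"][160:260,330:450,::-1],None,fx=3.3,fy=3.3)]))
for c in (p,s):
  for q,z in (("tray",40),("redbox",4),("clipper",51),("jar",0)):
    for d in nets.outline_of(c,q):
      print(c["shot"],q,round(d["conf"],2),int(d["at"][0]*640),int(d["at"][1]*400),fit(c,q,d["pixels"],z))
plan(448.4,87.3,120)
E
```

```text
time: 22.37
eef_pos: [624.3, 234.5, 110.4]
tool_rot: [-0.476, -3.099, 0.005]
wrist_force: [0.6, 0.7, -0.3]
opening: 23.3
finger_force: 0.0
time: 22.78
eef_pos: [495.6, 186.9, 164.5]
tool_rot: [0.476, 3.104, 0.001]
wrist_force: [0.5, -0.6, 1.1]
opening: 81.6
finger_force: 0.0
time: 23.2
eef_pos: [450.5, 170.9, 164.6]
tool_rot: [0.477, 3.103, 0.001]
wrist_force: [0.4, 0.8, 0.3]
opening: 85.1
finger_force: 0.0
15 tray 0.81 253 165 [627.7  237.42 -18.38   0.8 ]
15 tray 0.66 425 113 [ 739.47 -134.92   44.54    0.9 ]
15 redbox 0.89 430 300 [ 341.17 -133.9    54.95    0.55]
15 redbox 0.81 260 183 [ 6.2169e+02  2.3530e+02 -1.7760e+01  2.2000e-01]
15 clipper 0.69 461 161 [ 6.2821e+02 -2.1757e+02  4.6640e+01  3.0000e-01]
15 clipper 0.53 251 162 [628.8  237.45 -18.18   0.81]
15 jar 0.64 319 246 [448.69  86.79  -2.21   0.9 ]
16 tray 0.93 225 255 [ 799.12 -137.49   45.58    0.94]
16 tray 0.8 395 208 [624.83 235.64 -16.65   0.75]
16 redbox 0.82 391 227 [ 6.2622e+02  2.3284e+02 -1.7840e+01  3.7000e-01]
16 redbox 0.63 396 168 [367.88 280.29  -6.29   0.81]
16 redbox 0.61 249 158 [ 335.15 -150.13   22.69    0.6 ]
16 clipper 0.44 394 206 [625.82 234.2  -14.04   0.66]
t 23.7 pos [449.5 170.6 163.6] line 72.5 j6 -1.01 open 85.1 f 0.0 F [-0.3  0.6  0.5]
  spin 0.0 shift [-23.9 -79.8  43.6]
```

View pics/g.png

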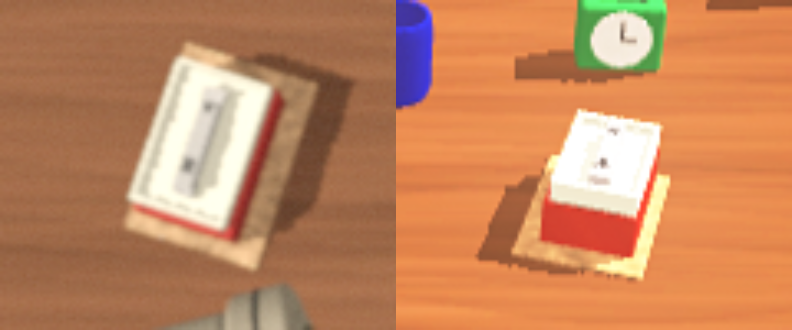

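The left half (top view) shows the clipper centred in the tray at (205,140), with tray, box and mat aligned; the right half agrees. Now the jar.

```bash
python3 -m crank '[[1,[-0.006,-0.02,0.01],0],[1,[-0.006,-0.02,0.01],0],[1,[-0.006,-0.02,0.015],0],[1,[-0.006,-0.02,0.01],0],[1,[0,0,0.01],0]]' 30
python3 -m crank '[[1,[0,0,0.01],0],[1,[0,0,0],0],[1,[0,0,0],0],[1,[0,0,0],0]]'
python3 - <<'E'
from h import *
plan(448.5,87,24)
s=imaging.read_camera("scene"); print(find(s,"jar",(328,175)))
E
```

```text
time: 24.12
eef_pos: [448.1, 84.4, 108.0]
tool_rot: [-0.479, -3.105, 0.002]
wrist_force: [-0.5, 0.9, -0.9]
opening: 85.2
finger_force: 0.0
time: 24.45
eef_pos: [448.7, 87.8, 99.3]
tool_rot: [0.475, 3.105, 0.0]
wrist_force: [-0.2, -0.1, -0.9]
opening: 85.5
finger_force: 0.0
t 24.4 pos [448.7  87.8  99.3] line 72.6 j6 -1.19 open 85.5 f 0.0 F [-0.2 -0.1 -0.9]
  spin 0.0 shift [-0.  -0.9 75.3]
[446.23  82.57   6.51   0.91]
```

```bash
python3 -m crank '[[1,[0,-0.002,0.02],0],[1,[0,0,0.02],0],[1,[0,0,0.018],0],[1,[0,0,0.01],0],[1,[0,0,0.005],0]]'
python3 -m crank '[[1,[0,0,0],0],[1,[0,0,0],0],[0.4,[0,0,0],0],[0.4,[0,0,0],0],[0.4,[0,0,0],0]]'
python3 -m crank '[[0.4,[0,0,0],0],[0.4,[0,0,0],0],[0.4,[0,0,0],0],[0.4,[0,0,0],0]]'
```

```text
time: 24.97
eef_pos: [446.9, 85.4, 24.6]
tool_rot: [-0.476, -3.104, 0.001]
wrist_force: [0.1, -0.1, -0.3]
opening: 85.3
finger_force: 0.0
time: 25.38
eef_pos: [448.9, 85.3, 27.3]
tool_rot: [0.476, 3.103, 0.001]
wrist_force: [-0.6, -0.2, 5.5]
opening: 61.8
finger_force: 32.3
time: 25.72
eef_pos: [448.9, 85.2, 27.3]
tool_rot: [0.476, 3.103, 0.001]
wrist_force: [-2.7, 1.0, 6.1]
opening: 61.3
finger_force: 32.3
```

```bash
python3 -m crank '[[0.4,[0,0,-0.01],0],[0.4,[0,0,-0.02],0],[0.4,[0,0,-0.025],0],[0.4,[0,0,-0.025],0],[0.4,[0,0,0],0]]' 40
python3 -m crank '[[0.4,[0,0,0],0],[0.4,[0,0,0],0]]'
python3 - <<'E'
from h import *
s=imaging.read_camera("scene"); print("coaster",[(round(d["conf"],2),int(d["at"][0]*640),int(d["at"][1]*400),fit(s,"coaster",d["pixels"])) for d in nets.outline_of(s,"coaster")])
plan(379.5,-279.5,105)
E
```

```text
time: 26.13
eef_pos: [451.3, 85.4, 112.0]
tool_rot: [0.475, 3.097, 0.003]
wrist_force: [0.7, -0.4, -0.9]
opening: 61.1
finger_force: 44.4
time: 26.3
eef_pos: [447.4, 85.1, 105.5]
tool_rot: [-0.477, -3.105, 0.0]
wrist_force: [-0.7, 0.4, -3.5]
opening: 61.3
finger_force: 44.3
coaster [(0.94, 195, 170, array([ 377.84, -283.64,    4.94,    0.88])), (0.69, 391, 228, array([6.2823e+02, 2.3206e+02, 3.3300e+00, 4.7000e-01]))]
t 26.4 pos [446.6  85.1 104.4] line 72.5 j6 -1.19 open 61.0 f 44.3 F [ 0.   0.3 -2. ]
  spin 0.0 shift [ -45.4 -367.9   -0.4]
```

```bash
python3 -m crank '[[0.4,[-0.002,-0.015,0],0],[0.4,[-0.004,-0.03,0],0],[0.4,[-0.004,-0.03,0],0],[0.4,[-0.004,-0.03,0],0],[0.4,[-0.004,-0.03,0],0]]'
python3 -m crank '[[0.4,[-0.004,-0.03,0],0],[0.4,[-0.004,-0.03,0],0],[0.4,[-0.004,-0.03,0],0],[0.4,[-0.004,-0.03,0],0],[0.4,[-0.004,-0.03,0],0]]'
python3 -m crank '[[0.4,[-0.004,-0.03,0],0],[0.4,[-0.004,-0.03,0.01],0],[0.4,[-0.001,-0.02,0.015],0],[0.4,[0,-0.003,0.015],0],[0.4,[0,0,0],0]]'
python3 -m crank '[[0.4,[0,0,0],0],[0.4,[0,0,0],0]]'
python3 - <<'E'
from h import *
plan(379.3,-280.5,33.3)
E
```

```text
time: 26.82
eef_pos: [422.9, -49.9, 104.3]
tool_rot: [-0.475, -3.103, -0.0]
wrist_force: [0.7, -0.6, -2.1]
opening: 61.4
finger_force: 44.5
time: 27.23
eef_pos: [397.0, -199.0, 104.4]
tool_rot: [-0.477, -3.103, -0.002]
wrist_force: [0.1, 0.5, -2.7]
opening: 61.2
finger_force: 44.5
time: 27.65
eef_pos: [379.0, -279.1, 61.4]
tool_rot: [-0.48, -3.098, -0.006]
wrist_force: [-0.8, 0.2, -3.2]
opening: 61.3
finger_force: 44.6
time: 27.82
eef_pos: [382.0, -279.2, 65.6]
tool_rot: [-0.476, -3.104, -0.002]
wrist_force: [0.7, -0.7, -1.9]
opening: 61.1
finger_force: 44.7
t 27.8 pos [ 382.  -279.2   65.6] line 72.6 j6 -2.01 open 61.1 f 44.7 F [ 0.7 -0.7 -1.9]
  spin 0.0 shift [ 2.2 -2.1 32.3]
```

```bash
python3 -m crank '[[0.4,[0.001,-0.002,0.012],0],[0.4,[0,0,0.01],0],[0.4,[0,0,0.005],0],[0.4,[0,0,0],0],[0.4,[0,0,0],0]]'
python3 -m crank '[[0.4,[0,0,0],0],[0.4,[0,0,0.002],0],[0.4,[0,0,0],0],[0.4,[0,0,0],0]]'
python3 - <<'E'
from h import *
plan(379.3,-280.5,33.3)
E
```

```text
time: 28.23
eef_pos: [380.6, -281.0, 38.7]
tool_rot: [-0.476, -3.105, -0.001]
wrist_force: [0.1, -0.7, -1.5]
opening: 61.1
finger_force: 44.6
time: 28.57
eef_pos: [380.7, -281.7, 36.9]
tool_rot: [0.477, 3.105, -0.0]
wrist_force: [1.0, -0.0, -1.7]
opening: 61.0
finger_force: 44.7
t 28.6 pos [ 380.7 -281.7   36.9] line 72.5 j6 -2.01 open 61.0 f 44.7 F [ 1.  -0.  -1.7]
  spin 0.0 shift [1.7 0.7 3.6]
```

```bash
python3 -m crank '[[0.4,[0.001,0.001,0.0025],0],[0.4,[0,0,0],0],[0.4,[0,0,0.001],0],[0.4,[0,0,0],0],[0.4,[0,0,0],0]]'
python3 -m crank '[[0.4,[0,0,0.001],0],[0.4,[0,0,0],0],[0.4,[0,0,0],0]]'
```

```text
time: 28.98
eef_pos: [379.9, -280.3, 33.5]
tool_rot: [-0.477, -3.105, -0.0]
wrist_force: [-1.7, 1.3, 2.7]
opening: 61.2
finger_force: 45.1
time: 29.23
eef_pos: [380.0, -280.4, 33.4]
tool_rot: [-0.477, -3.105, -0.0]
wrist_force: [-7.4, 5.8, 14.5]
opening: 61.0
finger_force: 46.2
```

```bash
python3 -m crank '[[0.4,[0,0,-0.0015],0],[0.4,[0,0,0],0],[0.9,[0,0,0],0],[1,[0,0,0],0],[1,[0,0,0],0]]'
python3 -m crank '[[1,[0,0,-0.01],0],[1,[0,0,-0.025],0],[1,[0,0,-0.03],0],[1,[0,0,-0.03],0],[1,[0,0.02,-0.03],0]]'
python3 -m crank '[[1,[0,0.035,0],0],[1,[0,0.035,0],0],[1,[0,0.035,0],0],[1,[0,0.035,0],0],[1,[0,0.02,0],0]]'
python3 -m crank '[[1,[0,0,0],0],[1,[0,0,0],0],[1,[0,0,0],0]]'
python3 - <<'E'
from h import *
p=imaging.read_camera("top"); s=imaging.read_camera("scene")
cv2.imwrite("pics/i.png",p["frame"][60:350,140:560,::-1]);cv2.imwrite("pics/j.png",cv2.resize(s["frame"][130:280,150:480,::-1],None,fx=2.4,fy=2.4))
for c in (p,s):
  for q,z in (("jar",6),("coaster",0),("holder",0),("clock",0),("tray",40)):
    for d in nets.outline_of(c,q)[:2]: print(c["shot"],q,round(d["conf"],2),int(d["at"][0]*640),int(d["at"][1]*400),fit(c,q,d["pixels"],z))
E
```

```text
time: 29.65
eef_pos: [380.1, -280.5, 33.8]
tool_rot: [0.477, 3.105, -0.0]
wrist_force: [-0.4, 0.2, 0.3]
opening: 85.7
finger_force: 0.0
time: 30.07
eef_pos: [385.4, -263.0, 161.0]
tool_rot: [0.48, 3.104, -0.003]
wrist_force: [1.3, -0.6, 0.5]
opening: 85.4
finger_force: 0.0
time: 30.48
eef_pos: [434.7, -105.8, 159.8]
tool_rot: [0.475, 3.104, 0.001]
wrist_force: [0.2, -0.8, 0.0]
opening: 85.6
finger_force: 0.0
time: 30.73
eef_pos: [434.0, -109.1, 159.3]
tool_rot: [0.476, 3.105, -0.001]
wrist_force: [-0.6, 0.3, -0.1]
opening: 85.3
finger_force: 0.0
19 holder 0.74 461 162 [ 628.95 -215.92   80.64    0.89]
19 clock 0.58 229 272 [395.49 280.75  -2.26   0.95]
19 tray 0.93 253 165 [627.36 237.09 -17.66   0.78]
19 tray 0.61 424 110 [ 738.61 -136.12   45.5     0.9 ]
20 jar 0.59 198 157 [ 376.73 -282.29    5.92    0.94]
20 coaster 0.59 192 174 [ 378.94 -283.61   16.24    0.43]
20 holder 0.59 202 206 [ 621.4  -221.2    86.5     0.89]
20 clock 0.78 398 170 [391.06 277.06  -8.94   0.9 ]
20 tray 0.73 388 208 [626.97 233.36 -18.16   0.81]
20 tray 0.56 227 256 [ 798.53 -138.31   42.1     0.87]
```

View pics/i.png

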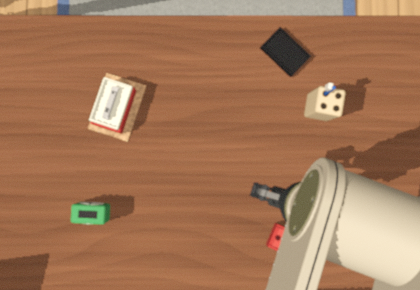

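View pics/j.png

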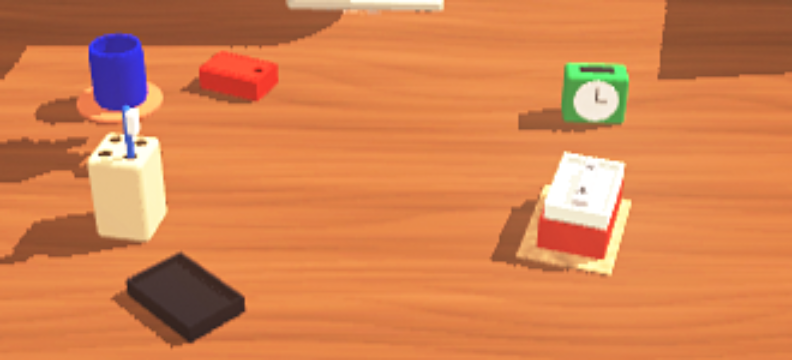

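Jar stands upright in the middle of the coaster (crop 118,75), within about 2 mm. The stack (585,205), holder and clock are undisturbed and the gripper is clear, so I'm handing in.

```bash
python3 -c "
from workcell import ticket
print(ticket.job_done())"
```

```text
the job is handed in; nothing more can be done
None
```

The job is handed in: box, tray and clipper are stacked in the middle of the mat, each within about 3 mm by camera, and the jar stands on the coaster within about 2 mm. Everything is let go, the holder and clock are still where they were, and it took about 31 s.

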